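# Start a self-tapping wing screw in a mounting block

## Task

Take the wing screw out of the wooden stand, stand it in the pilot hole of the mounting block, and start it: press it down firmly but not brutally while turning it clockwise, so that it cuts its first thread. Stop when the underside of its collar is about 20 mm (give or take 2 mm) above the top of the block, so that the foot of the press can later be slipped under it, then let go, leaving the screw upright in the hole. Leave the knobbed pin, the jar and the mug where they are.

Things in the scene. Friction and masses are not known exactly. Their poses are not given: they have to be found in the camera images.
- screw_wing (a point): centre of the screw's wing, a flat black upright grip 46 mm long (its x axis), 10 mm thick (y) and 32 mm high, to be pinched across its thickness from above; z up along the axis. The tip is 70 mm, the collar's underside 28 mm below this point. It starts upright in one of the two holes of the stand, the wing roughly along the stand's length
- screw_collar (a point): centre of the underside of the screw's collar, on its axis, 42 mm above the tip; same axes as the wing
- screw_tip (a point): lower end of the screw, on its axis
- hole (a point): centre of the pilot hole's mouth, level with the top of the block; z up. The hole is 16.2 mm wide with a 3.5 mm chamfer; the shank slides down freely to uncut wood 14 to 18 mm below the mouth (varies: feel for it). From there the screw sinks only when turned clockwise (seen from above) under a push: 12 mm a turn, to be followed down. It stays put when let go and can be regrasped
- mount: rubber-footed base, fixed to the table, of the mounting block (brown wood, 110 x 130 x 40 mm, top 52 mm above the table); origin on the table under the hole, x and y along the block's sides. The buffers give 1 mm per 4 N. Pushed with less than about 12 N the screw only spins, from about 16 N it bites; pushed without turning it stays; above 32 N (side load included) the wood splits; about 20 N is right
- stand: fixed plywood stand for the screw and the pin, 60 x 170 x 34 mm (x, y, z), origin at the centre of its underside; its two holes lie 55 mm either side of the centre along its y, each 26 mm deep and 16.5 mm wide
- screw: the whole wing screw, 86 mm long, 0.09 kg: from below a blunt threaded steel shank 14 mm across and 42 mm long, a steel collar (24 mm across, 4 mm thick), a 13 mm thick neck 8 mm high, then the wing. Origin at its tip, z up along its axis, x along the wing
- pin_knob (a point): bystander: middle of the round black knob (32 mm across, top 72 mm above its foot) of a plain steel locating pin in the other hole of the stand
- pin: that locating pin, 72 mm high; origin at its foot
- jar: bystander: closed glass jar, 52 mm across, 85 mm high, beyond the work; origin under its base
- mug: bystander: white mug, 76 mm across, 90 mm high, beyond the work; origin under its base

How it is judged (in metres and radians):
On the way:
1. the screw stands in the pilot hole, its tip at least 6 mm below the mouth (horizontal distance between screw_tip and hole below 0.004 m and z of screw_tip in the frame of hole below -0.006 m), for 0.1 s.
At the end, for the whole second after the job is handed in: the screw stands in the pilot hole (tip within 4 mm of the hole's axis, leaning less than 0.15 rad), at rest and released, with the underside of its collar 17.5 to 22.5 mm above the mouth of the hole (horizontal distance between screw_tip and hole below 0.004 m and z of screw_collar in the frame of hole between 0.0175 and 0.0225 m and angle between screw's own z axis and vertical below 0.15 rad and linear speed of screw below 0.02 m/s); the robot touches nothing.
It fails at once if the screw is pressed on the block with more than 32 N (side load included) and splits the wood (contact force between screw and mount above 32 N).
It fails at once if the pin is moved by more than 20 mm (distance of pin_knob from where it was at the start of the episode above 0.02 m).
It fails at once if the jar is moved by more than 20 mm (distance of jar from where it was at the start of the episode above 0.02 m).
It fails at once if the mug is moved by more than 20 mm (distance of mug from where it was at the start of the episode above 0.02 m).
It also fails if it takes over 61 s, if anything falls off the work surface, if the arm or the gripper's body presses on something with over 40 N, if the wrist force passes 120 N, or if a joint passes its speed limit or range.

## Robot

A 6-joint arm with a two-finger parallel gripper is mounted at the origin on the work surface. World frame = base frame: x ahead of the robot, y to its left, z up, the work surface at z = 0. Lengths are in mm, angles in rad, forces in N, time in s.
With the tool pointing down it reaches from about 375 to 975 mm from the base axis. Payload 3.8 kg.
Tool frame: the origin (TCP) lies midway between the tips of the shut fingers; the grasp point (between the pads) lies 19 mm behind it (tcp_to_grasp is the distance from the TCP to the grasp point, in mm); z points along the fingers, y is the line along which they close (so a half turn about z gives the same grasp; the last joint's range is limited). The gripper opens to 85 mm and grips with 20 to 120 N. Pads are 22 mm wide; open, the fingers measure 114 mm over their backs; the gripper's body (76 mm by 85 mm) begins 54 mm behind the grasp point. The pads swing forward as they close: fully open they stand 13 mm farther back than shut.
Start: joints at [1.179, 0.264, 1.604, -0, 1.274, -0.037], TCP at [234.494, 632.954, 231.28] pointing down, gripper open.
Joint ranges: [-2.63, 2.63], [-0.94, 2.18], [0.31, 2.57], [-1.31, 4.45], [0, 2.66], [-2.55, 2.55]. Speed limits (rad/s): [2.57, 2.57, 3.14, 3.14, 3.14, 3.14].

## Interface

Orientations are given as a unit quaternion [x, y, z, w].
In Python, from rig import read_state, snapshot, hand_in, find_in, pinpoint, tcp_to_grasp gives the robot as it stands.
- The arm moves only by the shell command python3 -m creep 'ROWS' [FORCE]. ROWS is JSON, a list of rows, each an object with "xyz": the shift along the tool's x, y, z in mm, a list of three; "roll": the turn about the tool's z in degrees; "jaw": the opening, from 0 (shut) to 1 (fully open). In form: [{"xyz": [dx, dy, dz], "roll": roll, "jaw": jaw}, ...]. A call has 1 to 12 rows; each row is the pose to reach, as a shift and turn from the pose commanded when the call began, along the tool's axes at that moment; what a row does not reach only later rows make up. A row lasts 1/10 s, in which the tool goes at most 50 mm and 8.59 degrees, less where a joint would pass 70% of its speed; a pose out of reach is approached as far as the arm can. A call with a gripper value outside its range is refused whole. The fingers move at their own pace and stop on an object; FORCE is the grip in N (left out, the last holds). Time passes only in rows, so rows that repeat a pose let the fingers close. It gives the time, the measured TCP pose, the force, the opening and the grip force at its end, in the units of the state.
- read_state(): the state, without advancing time (a new reading comes with each control period).
- snapshot(name): name is "scene" or "top" or "wrist"; returns a dict with "pixels" (400x640x3 uint8, blue, green, red), "vfov" (degrees; the focal length in pixels is half the picture's height over the tangent of half this angle, whatever the lens; pixels are square), "cx", "cy" (the principal point, pixels), "cam_to_world" (4x4, takes a point from camera to world coordinates). Camera axes: x right, y up, looking along -z (the intrinsics and any distortion apply to the point x, -y, -z); pixel columns grow to the right and rows downward; lengths in mm; the calibration is good to about 2 mm. A picture is of the moment at which its call begins. There is no depth.
- hand_in(): hands the job in; it is judged then, once.
Trained networks look in a picture, given as the dict that the camera call returned (one of the last four; its "shot" number tells which), for a name from the list of things; names that differ only in an ending like _2 or _b are one class to them, and where a whole thing is asked for, a point or a joint stands for the part that bears it (a point fixed in the world has none). Each returns a list of dicts, best first, with "conf" (0 to 1); they miss things now and then, are a little off and sometimes report something else, mostly with a low value. They report only what shows in the picture. A call takes as long as a camera call.
- find_in(name, picture): "point" ([x, y, z] in mm, in world coordinates, good to about 4 mm: the middle of the surface that is visible of it).
- pinpoint(name, picture): "point" ([x, y, z] in mm, in world coordinates, good to about 4 mm: a listed point, or the origin of a listed thing).
The state is a dict: "t": time; "qpos": joint angles; "qd": joint speeds; "joint_efforts": joint torques, N m; "eef_pos": TCP position; "ee_rot": TCP orientation; "force": force on the tool from outside, world axes, zero at the start; "moment": the same for the moment, N m; "grip_width": finger opening in mm; "finger_force": force on a finger pad.
Only numpy, scipy, OpenCV 4.12 (cv2) and the standard library are available. Lean on these libraries where they do the work, as an engineer would, in place of code of your own. Each camera call takes 0.05 s, during which the arm holds its last target. There are 200 camera calls.

## Working session

There is one attempt and no reset: what is moved stays moved. The work goes in short steps, Python scripts to look and compute and a shell command to move; the robot and the scene stay as the last step left them, time stands still between calls to the robot, and variables do not carry over. Pictures are saved under pics/ and viewed, at most 10 in all, crops included, and the job is handed in when it is done.

```bash
mkdir -p pics; python3 - <<'E'
from rig import *
import cv2,numpy as np
s=read_state();print(s)
print(tcp_to_grasp)
for c in ["scene","top","wrist"]:
    p=snapshot(c);cv2.imwrite(f"pics/{c}0.png",p["pixels"])
    print(c,np.round(p["cam_to_world"],3).tolist(),p["vfov"])
    for n in ["screw_wing","screw_collar","screw_tip","hole","mount","stand","pin_knob","jar","mug"]:
        print(n,[(np.round(d["point"],1).tolist(),round(d["conf"],2)) for d in pinpoint(n,p)[:2]])
E
```

```text
{'t': 0.0, 'qpos': array([ 1.17912526e+00,  2.64776453e-01,  1.60536385e+00, -2.02835471e-05,
        1.27370632e+00, -3.68980693e-02]), 'qd': array([-0.00120068,  0.00046332,  0.00125932,  0.00020445,  0.0009458 ,
       -0.00088434]), 'joint_efforts': array([ 4.96079501e-04, -5.15098894e+01, -3.67318904e+01,  2.67577235e-05,
        1.29862136e-02,  9.94381963e-06]), 'eef_pos': array([234.20832341, 632.28817773, 229.95181155]), 'ee_rot': array([ 1.76454641e-01,  9.84308127e-01, -1.10327014e-03, -2.30178983e-04]), 'force': array([ 0.18663585, -0.2899368 , -0.44974978]), 'moment': array([-0.00713249,  0.02120313, -0.00862437]), 'finger_force': 0.0, 'grip_width': 85.6569869687298}
18.700000000000003
scene [[0.714, -0.511, 0.479, 1011.686], [0.7, 0.522, -0.487, -398.378], [-0.002, 0.683, 0.73, 685.136], [0.0, 0.0, 0.0, 1.0]] 55.20012461008717
screw_wing [([529.5, -96.1, 81.2], 0.59)]
screw_collar [([529.6, -95.8, 45.8], 0.58)]
screw_tip [([687.8, -69.6, 2.4], 0.65), ([525.2, -93.2, 6.9], 0.55)]
hole [([533.0, -148.6, 1.8], 0.63), ([510.2, 130.8, 46.4], 0.59)]
mount [([504.8, 128.9, -1.
[... 246 characters left out ...]
3.749], [-0.999, -0.03, -0.014, 15.941], [-0.015, 0.035, 0.999, 736.012], [0.0, 0.0, 0.0, 1.0]] 57.198621582584444
screw_wing [([525.6, -97.3, 80.0], 0.5)]
screw_collar [([525.8, -94.0, 48.7], 0.63)]
screw_tip []
hole [([509.6, 126.9, 52.9], 0.62)]
mount [([510.0, 130.8, -0.2], 0.76)]
stand [([529.1, -149.6, -0.0], 0.65), ([511.4, 128.1, 52.6], 0.64)]
pin_knob [([532.7, -208.7, 69.5], 0.56)]
jar [([684.0, -73.5, 4.4], 0.88)]
mug [([704.4, 68.5, -1.8], 0.62)]
wrist [[0.347, -0.904, -0.25, 170.997], [0.938, 0.335, 0.092, 656.649], [0.0, -0.267, 0.964, 373.068], [0.0, 0.0, 0.0, 1.0]] 65.23872100093497
screw_wing []
screw_collar []
screw_tip []
hole []
mount []
stand []
pin_knob []
jar []
mug []
```

View pics/top0.png

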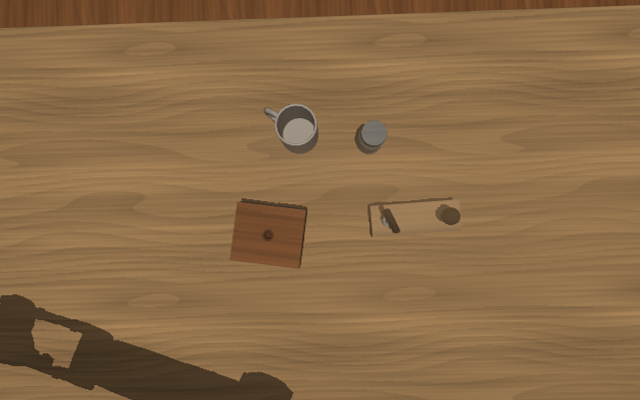

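View pics/scene0.png

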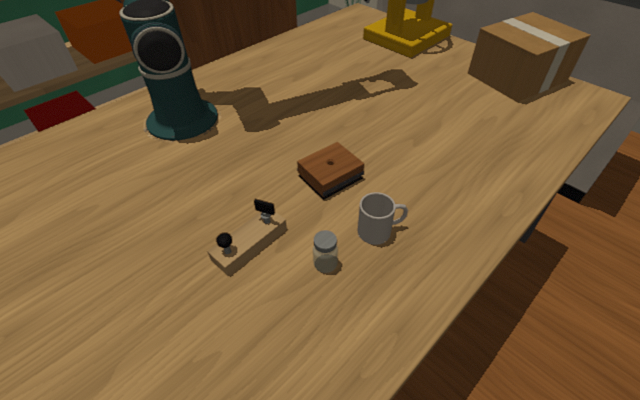

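The top view shows the block around (268,235), the stand from (369,204) to (460,200), and the wing running (383,210)–(397,231), skewed against the stand. The pin is at (450,215). I'll hover over the wing for a wrist view.

```bash
python3 -m creep '[{"xyz":[-34,-37,0],"roll":0,"jaw":1},{"xyz":[-67,-74,0],"roll":0,"jaw":1},{"xyz":[-100,-111,0],"roll":0,"jaw":1},{"xyz":[-134,-148,0],"roll":0,"jaw":1},{"xyz":[-167,-185,0],"roll":0,"jaw":1},{"xyz":[-201,-222,0],"roll":0,"jaw":1},{"xyz":[-234,-259,0],"roll":0,"jaw":1},{"xyz":[-268,-296,0],"roll":0,"jaw":1},{"xyz":[-301,-333,0],"roll":0,"jaw":1},{"xyz":[-335,-370,0],"roll":0,"jaw":1},{"xyz":[-368,-407,0],"roll":0,"jaw":1},{"xyz":[-402,-444,0],"roll":0,"jaw":1}]'
python3 -m creep '[{"xyz":[-33,-37,0],"roll":0,"jaw":1},{"xyz":[-66,-74,0],"roll":0,"jaw":1},{"xyz":[-99,-111,0],"roll":0,"jaw":1},{"xyz":[-125,-139,0],"roll":0,"jaw":1},{"xyz":[-125,-139,0],"roll":0,"jaw":1},{"xyz":[-125,-139,0],"roll":0,"jaw":1},{"xyz":[-125,-139,0],"roll":0,"jaw":1}]'
cat > h.py <<'E'
from rig import *
import cv2,numpy as np
from scipy.spatial.transform import Rotation as R
def Rm(): return R.from_quat(read_state()["ee_rot"]).as_matrix()
def shift(d): return np.round(Rm().T@np.array(d,float),1)
def K(p):
    f=200/np.tan(np.radians(p["vfov"]/2)); return f
def ray(p,u,v):
    f=K(p);T=np.array(p["cam_to_world"]);d=np.array([(u-p["cx"])/f,-(v-p["cy"])/f,-1]);return T[:3,3],T[:3,:3]@d
def at(p,u,v,z):
    o,d=ray(p,u,v);return o+d*(z-o[2])/d[2]
def proj(p,X):
    T=np.array(p["cam_to_world"]);c=T[:3,:3].T@(np.array(X,float)-T[:3,3]);f=K(p);return np.array([p["cx"]+f*c[0]/-c[2],p["cy"]-f*c[1]/-c[2]])
def show(name,*ns,cam="wrist"):
    p=snapshot(cam);cv2.imwrite(f"pics/{name}.png",p["pixels"])
    for n in ns: print(n,[(np.round(d["point"],1).tolist(),round(d["conf"],2)) for d in pinpoint(n,p)[:2]])
    return p
def st():
    s=read_state();print(round(s["t"],2),np.round(s["eef_pos"],1),np.round(s["qpos"],3),np.round(s["force"],1),s["grip_width"],s["finger_force"]);return s
E
python3 - <<'E'
from h import *
import pickle
st()
p=show("w1","screw_wing","screw_collar","pin_knob","stand");pickle.dump(p,open("w1.pkl","wb"))
print({k:v for k,v in p.items() if k!="pixels"})
E
```

```text
t: 2.7
eef_pos: [457.6, 75.2, 231.8]
ee_rot: [0.176, 0.984, 0.0, 0.001]
force: [0.9, 0.3, 0.2]
grip_width: 85.3
finger_force: 0.0
t: 3.4
eef_pos: [525.6, -95.7, 231.1]
ee_rot: [0.176, 0.984, 0.0, -0.0]
force: [0.7, -0.8, 0.3]
grip_width: 85.4
finger_force: 0.0
3.4 [525.6 -95.7 231.1] [-2.270e-01 -2.000e-03  1.904e+00  1.000e-03  1.241e+00 -1.444e+00] [ 0.7 -0.8  0.3] 85.37895275366566 0.0
screw_wing [([527.8, -94.7, 74.7], 0.67)]
screw_collar [([528.8, -101.3, 55.0], 0.8), ([506.1, 134.7, 57.3], 0.68)]
pin_knob [([527.7, -207.9, 65.2], 0.86), ([504.3, 133.7, 57.2], 0.64)]
stand [([530.4, -153.7, 0.1], 0.83)]
{'vfov': 65.23872100093497, 'cx': 322.89763760209576, 'cy': 206.95388518035625, 'cam_to_world': array([[ 3.47038754e-01, -9.04071578e-01, -2.49436735e-01,
         4.62141068e+02],
       [ 9.37850630e-01,  3.34694438e-01,  9.17378338e-02,
        -7.21527344e+01],
       [ 5.47519396e-04, -2.65770982e-01,  9.64036039e-01,
         3.72944550e+02],
       [ 0.00000000e+00,  0.00000000e+00,  0.00000000e+00,
         1.00000000e+00]]), 'shot': 4}
```

View pics/w1.png

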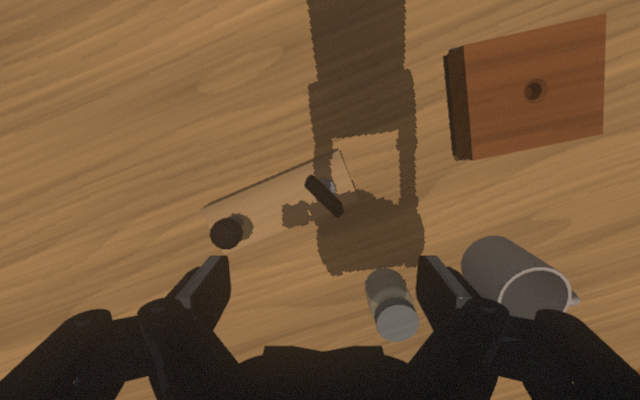

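Wrist view: wing (black bar) from (307,178) to (341,214), pin knob at (227,233), jar and mug at the lower right, and the hole at (536,90). I'll fit the wing's silhouette for its position and yaw.

```bash
cat > fit.py <<'E'
from h import *
from scipy.optimize import differential_evolution as DE
def mask(p,box,th=45):
    g=p["pixels"].max(2);m=np.zeros(g.shape,np.uint8);a,b,c,d=box;m[b:d,a:c]=(g[b:d,a:c]<th);return m
def sil(p,x,y,yaw,z,dims=(46,10,32)):
    c,s=np.cos(yaw),np.sin(yaw);P=[]
    for i in(-1,1):
        for j in(-1,1):
            for k in(-1,1):
                a,b=i*dims[0]/2,j*dims[1]/2;P.append(proj(p,[x+c*a-s*b,y+s*a+c*b,z+k*dims[2]/2]))
    m=np.zeros(p["pixels"].shape[:2],np.uint8);cv2.fillConvexPoly(m,cv2.convexHull(np.round(np.array(P)*16).astype(np.int32)),1,shift=4);return m
def fit(p,box,x0,y0,z,th=45):
    m=mask(p,box,th);f=lambda v:-((m&sil(p,*v,z)).sum()/((m|sil(p,*v,z)).sum()+1))
    r=DE(f,[(x0-15,x0+15),(y0-15,y0+15),(0,np.pi)],maxiter=40,popsize=10,seed=1);return r.x,-r.fun,m.sum()
E
python3 - <<'E'
from fit import *
import pickle
p=pickle.load(open("w1.pkl","rb"))
print(p["pixels"].max(2)[170:222:3,300:352:3])
for th in(35,45,55): print(th,fit(p,(296,168,352,222),526,-96,78,th))
E
```

```text
[[141 140 144 148 148  86  88  87  84  88  85 159 161 162 161 163 144 154]
 [145 148 151 154 158  86  85  89  88  86  92 162 163 162 159 158 130 143]
 [156 154 156  63  49  79  88  86  83  90  91 162 157 154 157 159 157 144]
 [153 154  81  50  52  47  70  69  67  72  82 144 159 155 159 160 164 125]
 [159 160  50  46  52  52  53  61  70  70  97 117 163 162 165 162 162 144]
 [161 161  53  52  49  44  52  48  58  63  70 113 142 164 160 160 157 157]
 [162 161 102  49  51  49  48  47  43  59 108 119 135 155 157 157 156 157]
 [160 156 160 105  52  51  50  51  49  45  68 115 134 157 155 159 106 144]
 [160 156 161 163 107  48  49  49  52  47  47  61  88 128  85  90  90  86]
 [159 161 165 164 161 108  49  47  49  47  46  46  68  85  88  85  88  85]
 [132 142 160 160 161 159  62  44  50  47  49  48  47  69  85  88  88  85]
 [ 92  86  90 159  90  91  93  75  50  43  50  44  44  45  75  87  85  81]
 [ 90  90  87  89  91  91  87  85  69  45  48  50  46  45  56  80  77  80]
 [ 89  91  93  87  88  88  87  91  86  74  47  47  46  44  49  75  74  78]
 [ 89  94  88 146  87  84  89  88  84  89  79  45  45  41  45  75  77  77]
 [ 91  87  94 116  91  88  87  85  82  82  75  69  47  45  73  76  79  78]
 [ 88  92  89  88  88  85  83  82  78  76  77  76  77  75  78  80  74  75]
 [ 91  87  87 129 122  85  83  82  79  75  75  81  77  79  72  73  76  80]]
35 (array([521.04921856, -81.3365585 ,   2.55491874]), np.float64(0.0), np.uint64(0))
45 (array([ 5.30214304e+02, -9.25812469e+01,  3.42470132e-01]), np.float64(0.1213653603034134), np.uint64(96))
55 (array([ 5.28614118e+02, -9.40927079e+01,  3.46501185e-01]), np.float64(0.78125), np.uint64(628))
```

```bash
python3 - <<'E'
from fit import *
import pickle
p=pickle.load(open("w1.pkl","rb"))
for th in(58,61): print(th,fit(p,(296,168,352,222),526,-96,78,th))
E
python3 -m creep '[{"xyz":[0,0,15],"roll":-8,"jaw":1},{"xyz":[0,0,30],"roll":-16,"jaw":1},{"xyz":[0,0,45],"roll":-24,"jaw":1},{"xyz":[0,0,60],"roll":-32,"jaw":1},{"xyz":[0,0,75],"roll":-40,"jaw":1},{"xyz":[0,0,75],"roll":-40,"jaw":1},{"xyz":[0,0,75],"roll":-40,"jaw":1},{"xyz":[0,0,75],"roll":-40,"jaw":1}]'
python3 - <<'E'
from h import *
import pickle
st();print(Rm())
p=show("w2","screw_wing","screw_collar","screw_tip");pickle.dump(p,open("w2.pkl","wb"))
p=show("t2","screw_wing","screw_collar",cam="top");pickle.dump(p,open("t2.pkl","wb"))
E
```

```text
58 (array([ 5.27919551e+02, -9.44024846e+01,  3.77833671e-01]), np.float64(0.8045112781954887), np.uint64(643))
61 (array([ 5.26287748e+02, -9.60228288e+01,  3.83254242e-01]), np.float64(0.8037037037037037), np.uint64(655))
t: 4.45
eef_pos: [526.8, -96.5, 157.4]
ee_rot: [-0.17, 0.985, -0.0, 0.001]
force: [0.6, 0.2, 0.4]
grip_width: 85.5
finger_force: 0.0
4.45 [526.8 -96.5 157.4] [-0.228  0.059  1.982  0.     1.099 -2.14 ] [0.6 0.2 0.4] 85.50777703915865 0.0
[[-9.42262332e-01 -3.34871108e-01  1.74296484e-03]
 [-3.34872233e-01  9.42263464e-01 -3.90646172e-04]
 [-1.51151597e-03 -9.51761702e-04 -9.99998405e-01]]
screw_wing [([524.3, -93.9, 77.2], 0.69)]
screw_collar [([525.9, -97.2, 50.5], 0.83)]
screw_tip []
screw_wing [([525.0, -99.3, 77.5], 0.56)]
screw_collar [([527.6, -95.1, 49.9], 0.57)]
```

View pics/w2.png

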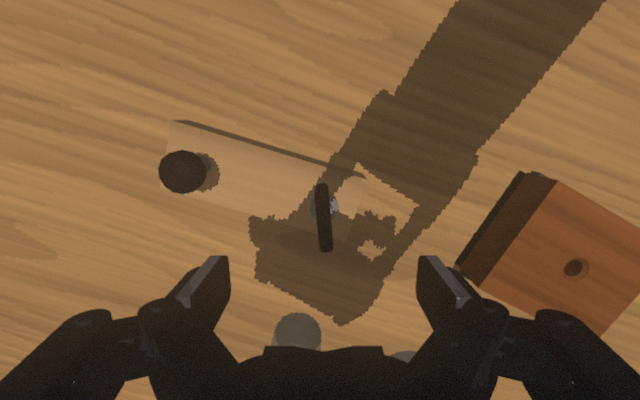

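Wing at (321,183)–(326,251), nearly aligned and midway between the fingers.

```bash
python3 - <<'E'
from fit import *
import pickle
p=pickle.load(open("w2.pkl","rb"))
for th in(55,60): print(th,fit(p,(310,176,338,260),526,-96,78,th))
st()
E
```

```text
55 (array([ 5.28983329e+02, -9.46938109e+01,  3.88641630e-01]), np.float64(0.7768888888888889), np.uint64(874))
60 (array([ 5.27540919e+02, -9.54709848e+01,  4.06610988e-01]), np.float64(0.8195555555555556), np.uint64(922))
4.8 [526.2 -96.6 156.6] [-0.228  0.06   1.983  0.     1.098 -2.142] [-0.9  0.3 -0.5] 85.52570238958359 0.0
```

```bash
python3 -m creep '[{"xyz":[-1,0.5,20],"roll":-3,"jaw":1},{"xyz":[-1,0.5,40],"roll":-3,"jaw":1},{"xyz":[-1,0.5,60],"roll":-3,"jaw":0.6},{"xyz":[-1,0.5,80],"roll":-3,"jaw":0.5},{"xyz":[-1,0.5,94],"roll":-3,"jaw":0.4},{"xyz":[-1,0.5,95],"roll":-3,"jaw":0.3},{"xyz":[-1,0.5,95],"roll":-3,"jaw":0.2},{"xyz":[-1,0.5,95],"roll":-3,"jaw":0},{"xyz":[-1,0.5,95],"roll":-3,"jaw":0},{"xyz":[-1,0.5,95],"roll":-3,"jaw":0},{"xyz":[-1,0.5,95],"roll":-3,"jaw":0}]' 80
python3 - <<'E'
from h import *
st()
show("s3","screw_wing","screw_collar","screw_tip",cam="scene")
p=show("t3","hole","mount","screw_wing",cam="top")
E
```

```text
t: 5.9
eef_pos: [527.5, -96.0, 62.0]
ee_rot: [-0.197, 0.98, -0.0, 0.001]
force: [-0.0, -1.3, 0.7]
grip_width: 8.5
finger_force: 90.8
5.9 [527.5 -96.   62. ] [-0.226  0.171  2.056 -0.     0.913 -2.193] [-0.  -1.3  0.7] 8.512194309922917 90.82315027713776
screw_wing [([527.0, -96.2, 80.3], 0.67)]
screw_collar [([530.7, -95.3, 46.2], 0.52)]
screw_tip [([527.9, -96.9, 4.3], 0.7)]
hole [([510.8, 128.1, 53.6], 0.66)]
mount [([505.7, 133.0, 1.3], 0.59)]
screw_wing []
```

```bash
python3 -m creep '[{"xyz":[0,0,-5],"roll":0,"jaw":0},{"xyz":[0,0,-15],"roll":0,"jaw":0},{"xyz":[0,0,-30],"roll":0,"jaw":0},{"xyz":[0,0,-50],"roll":0,"jaw":0},{"xyz":[0,0,-70],"roll":0,"jaw":0},{"xyz":[0,0,-90],"roll":0,"jaw":0},{"xyz":[0,0,-90],"roll":0,"jaw":0},{"xyz":[0,0,-90],"roll":0,"jaw":0},{"xyz":[0,0,-90],"roll":0,"jaw":0}]'
python3 - <<'E'
from h import *
import pickle
s=st()
for n,u,v in(("w1",536,90),("w2",575,267),("t2",268,235.5)):
    p=pickle.load(open(n+".pkl","rb"));print(n,at(p,u,v,52), [(np.round(d["point"],1).tolist(),round(d["conf"],2)) for d in (pinpoint("hole",p) if 0 else [])])
p=show("s4","screw_wing","screw_collar","screw_tip","hole",cam="scene")
p=show("t4","screw_wing","screw_collar","hole",cam="top")
w1=pickle.load(open("w1.pkl","rb"));w2=pickle.load(open("w2.pkl","rb"));t=pickle.load(open("t2.pkl","rb"))
a=np.hstack([cv2.resize(q["pixels"][v-20:v+20,u-20:u+20],(260,260),interpolation=cv2.INTER_CUBIC) for q,u,v in((w1,536,90),(w2,575,267),(t,268,235))])
cv2.imwrite("pics/holes.png",a)
E
```

```text
t: 7.2
eef_pos: [525.6, -95.5, 150.2]
ee_rot: [-0.197, 0.98, 0.0, -0.001]
force: [-1.1, 0.4, -1.6]
grip_width: 9.3
finger_force: 90.8
7.2 [525.6 -95.5 150.2] [-0.226  0.066  1.988 -0.     1.089 -2.193] [-1.1  0.4 -1.6] 9.27742911340297 90.840575248003
w1 [506.74200838 131.03886885  52.        ] []
w2 [505.26670316 127.94143847  52.        ] []
t2 [506.21889939 129.74689807  52.        ] []
screw_wing [([528.1, -97.8, 171.9], 0.47)]
screw_collar [([531.8, -96.5, 138.2], 0.66)]
screw_tip [([525.9, -93.3, 93.3], 0.63), ([531.2, -93.1, 135.5], 0.22)]
hole []
screw_wing []
screw_collar []
hole [([511.4, 126.0, 53.1], 0.59), ([703.3, 68.2, -3.1], 0.37)]
```

View pics/holes.png

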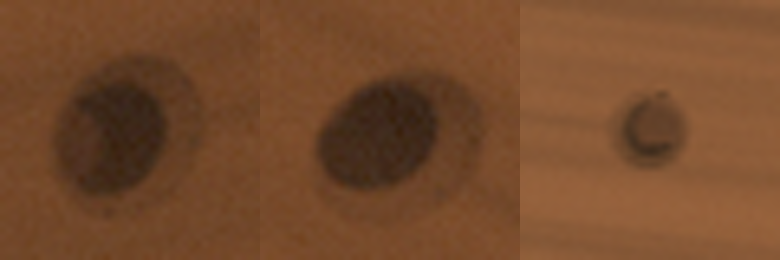

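The outer chamfer ring centres are at about (536,91) in w1, (576.5,270) in w2 and (268,235) in top, so the hole is near (506,129.5). Moving over it.

```bash
python3 -m creep '[{"xyz":[-9,27,0],"roll":-4,"jaw":0},{"xyz":[-18,54,0],"roll":-8,"jaw":0},{"xyz":[-27,81,0],"roll":-12,"jaw":0},{"xyz":[-35,108,0],"roll":-16,"jaw":0},{"xyz":[-44,135,0],"roll":-20,"jaw":0},{"xyz":[-52,162,0],"roll":-24,"jaw":0},{"xyz":[-61,189,0],"roll":-27,"jaw":0},{"xyz":[-69.5,215,0],"roll":-30,"jaw":0},{"xyz":[-69.5,215,0],"roll":-30,"jaw":0},{"xyz":[-69.5,215,0],"roll":-30,"jaw":0},{"xyz":[-69.5,215,0],"roll":-30,"jaw":0},{"xyz":[-69.5,215,0],"roll":-30,"jaw":0}]'
python3 - <<'E'
from h import *
import pickle
s=st();print(Rm().round(3))
P={}
for c in("wrist","scene","top"):
    p=show(c+"5","screw_wing","screw_collar","screw_tip","hole",cam=c);P[c]=p
    print(c,"hole px",proj(p,[506,129.5,52]),"tip px",proj(p,[506,129.5,96]))
pickle.dump(P,open("p5.pkl","wb"))
s=P["scene"];u,v=proj(s,[506,129.5,90]).astype(int)
a=cv2.resize(s["pixels"][v-40:v+40,u-40:u+40],(480,480),interpolation=cv2.INTER_CUBIC);cv2.imwrite("pics/s5c.png",a);print(u,v)
E
```

```text
t: 8.85
eef_pos: [508.2, 128.5, 151.2]
ee_rot: [-0.443, 0.897, -0.0, -0.0]
force: [0.6, 0.6, -1.3]
grip_width: 8.9
finger_force: 90.8
8.85 [508.2 128.5 151.2] [ 0.2    0.045  2.009 -0.     1.088 -2.288] [ 0.6  0.6 -1.3] 8.875511351090138 90.8048477768898
[[-0.608 -0.794 -0.   ]
 [-0.794  0.608 -0.   ]
 [ 0.    -0.    -1.   ]]
screw_wing [([507.0, 129.6, 163.8], 0.73), ([686.8, -69.3, 2.8], 0.25)]
screw_collar [([506.7, 125.2, 141.7], 0.86)]
screw_tip [([508.0, 129.4, 96.3], 0.68)]
hole [([504.3, 133.7, 57.7], 0.61)]
wrist hole px [325.32828861 207.19509329] tip px [325.80894686 224.87204649]
screw_wing [([508.7, 129.1, 170.7], 0.7)]
screw_collar [([514.8, 128.9, 132.6], 0.74)]
screw_tip [([508.7, 130.5, 94.6], 0.76)]
hole [([510.1, 129.7, 49.7], 0.57)]
scene hole px [329.95290448 160.47288731] tip px [330.05585952 146.7096626 ]
screw_wing []
screw_collar []
screw_tip [([528.9, -151.1, 1.1], 0.74)]
hole [([512.8, 129.1, 46.2], 0.59)]
top hole px [268.13500988 235.61384854] tip px [263.99187037 237.13137401]
330 148
```

View pics/s5c.png

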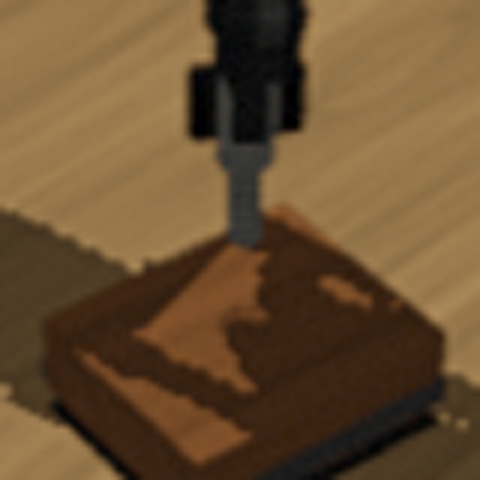

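View pics/wrist5.png

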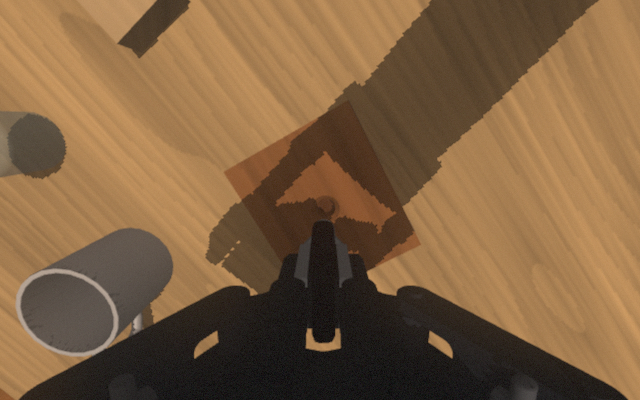

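Scene crop: shank tip at crop (243,245), the hole partly shaded at about (238,318). In the wrist view the hole is at (327,206), with the screw directly below it in column 323. Now to quantify.

```bash
python3 - <<'E'
from h import *
import pickle
P=pickle.load(open("p5.pkl","rb"));w,s,t=P["wrist"],P["scene"],P["top"]
for u,v in((326.5,206),(327,206.5)): print("hole wrist",at(w,u,v,52).round(1))
w2=pickle.load(open("w2.pkl","rb"));print("w2",at(w2,576.5,269.8,52).round(1))
print("hole scene",at(s,329.7,161,52).round(1))
ax=np.array([508.2,128.5])
for z in(96,110,125): print(z,proj(s,[*ax,z]).round(1),proj(s,[*(ax+np.array([-.608,-.794])*5),z]).round(1))
g=s["pixels"].max(2)
for v in range(120,152,2): print(v,g[v,318:344])
E
```

```text
hole wrist [504.7 129.3  52. ]
hole wrist [504.6 129.9  52. ]
w2 [507.2 130.6  52. ]
hole scene [506.9 127.6  52. ]
96 [330.4 147.3] [328.4 147.5]
110 [330.5 142.7] [328.4 142.9]
125 [330.5 137.7] [328.4 137.9]
120 [158 160 143  85  14  15   9  14  23  21  13  12  12  12  15  18  14  14
  17   9   8   5  44 121 153 149]
122 [158 160 141  78  13   7  10  14  45  53  23  17  17  14  15  13  30  43
  34  12   2   9  64 126 150 146]
124 [159 165 148  81  17   1   7  15  48  63  42  17  18  16  13  13  30  48
  40  12   2  11  63 121 146 144]
126 [163 162 142  77  12   4   6  17  48  62  46  14  16  13  16  17  31  49
  39  11   7   8  58 115 141 143]
128 [159 161 140  76  14   5   6  16  47  62  41  14  14  16  12  11  31  46
  37   6   1  12  83 131 144 145]
130 [155 155 139  91  27  11  22  29  46  59  40  13  12   8  11  15  32  61
  90 109 121 132 139 148 148 147]
132 [147 148 152 153 147 145 148 135  91  64  59  57  57  58  57  53  54  91
 132 149 148 149 149 150 151 151]
134 [152 153 153 151 151 149 149 131  85  53  54  56  57  57  55  55  58 101
 141 152 151 151 152 152 153 152]
1
[... 186 characters left out ...]

 155 154 151 150 150 153 155 157]
140 [149 149 149 150 150 150 151 152 155 135  75  47  52  51  54 111 150 154
 152 150 153 155 155 157 156 154]
142 [151 151 151 151 153 154 153 153 155 135  75  51  55  52  55 108 144 143
 136 134 141 150 155 153 150 149]
144 [151 152 154 153 153 153 154 156 160 139  78  53  54  54  53  56  76  91
  92 110 128 128 133 142 153 154]
146 [154 153 154 156 158 159 160 160 149 112  66  53  55  54  54  57  61  61
  58  57  70  85 101 118 125 136]
148 [156 159 160 150 132 116  91  73  60  60  74  70  55  54  53  56  58  55
  55  55  57  57  55  60  73  89]
150 [134 114  84  74  60  59  58  63  92 120 125 121 115 111 109 111  92  61
  59  62  60  62  63  61  59  57]
```

Screw axis in hand matches the TCP axis; the hole is about (0.5, 2.4) mm away in tool axes.

```bash
python3 -m creep '[{"xyz":[0.5,2.4,10],"roll":0,"jaw":0},{"xyz":[0.5,2.4,20],"roll":0,"jaw":0},{"xyz":[0.5,2.4,30],"roll":0,"jaw":0},{"xyz":[0.5,2.4,38],"roll":0,"jaw":0},{"xyz":[0.5,2.4,38],"roll":0,"jaw":0},{"xyz":[0.5,2.4,38],"roll":0,"jaw":0}]'
python3 - <<'E'
from h import *
p=show("s6","hole","screw_tip","screw_collar",cam="scene");st()
w=show("w6","hole","screw_collar")
a=cv2.resize(p["pixels"][120:180,290:370],(480,360),interpolation=cv2.INTER_CUBIC)
b=cv2.resize(w["pixels"][170:260,280:370],(360,360),interpolation=cv2.INTER_CUBIC)
cv2.imwrite("pics/c6.png",cv2.resize(np.hstack([a,b]),(798,342)))
E
```

```text
t: 10.2
eef_pos: [505.6, 130.4, 112.8]
ee_rot: [-0.444, 0.896, 0.0, -0.0]
force: [0.4, 0.4, -1.1]
grip_width: 9.2
finger_force: 90.8
hole [([513.4, 128.6, 49.1], 0.82)]
screw_tip [([505.2, 132.0, 60.7], 0.45)]
screw_collar [([510.7, 129.9, 97.9], 0.76)]
10.4 [506.4 130.6 113.9] [ 0.205  0.082  2.045  0.     1.013 -2.285] [0.8 0.2 0.2] 9.045109131239029 90.78977465629578
hole [([503.9, 135.9, 55.8], 0.72)]
screw_collar [([504.3, 127.3, 104.8], 0.74)]
```

View pics/c6.png

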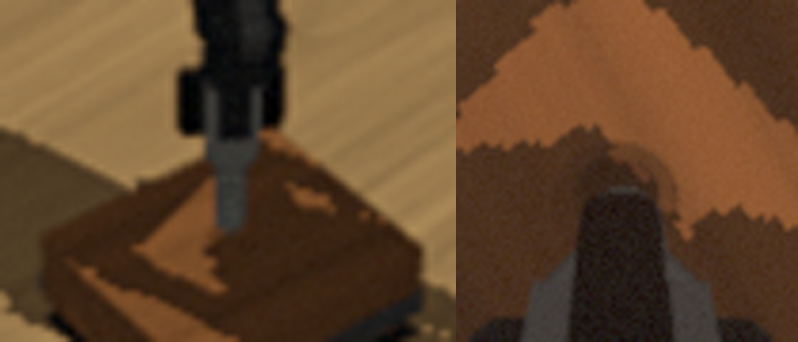

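Wrist crop: chamfer ring centred at column 628, wing at 622, so well aligned (under 1.5 mm). Lowering until I feel contact.

```bash
python3 -m creep '[{"xyz":[0,0.6,4],"roll":0,"jaw":0},{"xyz":[0,0.6,7],"roll":0,"jaw":0},{"xyz":[0,0.6,10],"roll":0,"jaw":0},{"xyz":[0,0.6,10],"roll":0,"jaw":0},{"xyz":[0,0.6,10],"roll":0,"jaw":0}]'
python3 -m creep '[{"xyz":[0,0,2],"roll":0,"jaw":0},{"xyz":[0,0,4],"roll":0,"jaw":0},{"xyz":[0,0,4],"roll":0,"jaw":0},{"xyz":[0,0,4],"roll":0,"jaw":0}]'
```

```text
t: 11.05
eef_pos: [505.4, 130.7, 103.2]
ee_rot: [-0.444, 0.896, -0.0, -0.0]
force: [0.6, -1.2, -0.5]
grip_width: 8.6
finger_force: 91.1
t: 11.45
eef_pos: [505.9, 130.7, 99.1]
ee_rot: [-0.444, 0.896, -0.0, 0.001]
force: [2.7, -2.0, -2.6]
grip_width: 8.7
finger_force: 90.6
```

```bash
python3 -m creep '[{"xyz":[0,0,2],"roll":0,"jaw":0},{"xyz":[0,0,4],"roll":0,"jaw":0},{"xyz":[0,0,4],"roll":0,"jaw":0},{"xyz":[0,0,4],"roll":0,"jaw":0}]'
python3 -m creep '[{"xyz":[0,0,1],"roll":0,"jaw":0},{"xyz":[0,0,2],"roll":0,"jaw":0},{"xyz":[0,0,2],"roll":0,"jaw":0},{"xyz":[0,0,2],"roll":0,"jaw":0}]'
```

```text
t: 11.85
eef_pos: [506.0, 130.7, 95.5]
ee_rot: [-0.444, 0.896, -0.0, 0.001]
force: [3.6, -2.2, -0.2]
grip_width: 9.1
finger_force: 90.9
t: 12.25
eef_pos: [505.9, 130.8, 93.6]
ee_rot: [-0.444, 0.896, -0.0, 0.0]
force: [4.0, -2.9, 1.3]
grip_width: 8.9
finger_force: 91.2
```

```bash
python3 -m creep '[{"xyz":[0,-1,1],"roll":0,"jaw":0},{"xyz":[0,-1,2],"roll":0,"jaw":0},{"xyz":[0,-1,2],"roll":0,"jaw":0},{"xyz":[0,-1,2],"roll":0,"jaw":0}]'
python3 -m creep '[{"xyz":[0,0,1],"roll":0,"jaw":0},{"xyz":[0,0,2],"roll":0,"jaw":0},{"xyz":[0,0,2],"roll":0,"jaw":0},{"xyz":[0,0,2],"roll":0,"jaw":0}]'
```

```text
t: 12.65
eef_pos: [506.0, 130.4, 91.1]
ee_rot: [-0.444, 0.896, 0.0, -0.0]
force: [3.5, -0.0, 1.1]
grip_width: 9.1
finger_force: 91.2
t: 13.05
eef_pos: [506.0, 130.3, 89.1]
ee_rot: [-0.444, 0.896, 0.0, -0.0]
force: [2.7, -1.2, 0.5]
grip_width: 8.4
finger_force: 91.1
```

```bash
python3 -m creep '[{"xyz":[0,-0.5,1],"roll":0,"jaw":0},{"xyz":[0,-0.5,2],"roll":0,"jaw":0},{"xyz":[0,-0.5,2],"roll":0,"jaw":0},{"xyz":[0,-0.5,2],"roll":0,"jaw":0}]'
python3 - <<'E'
from h import *
p=show("s7","screw_collar","screw_wing",cam="scene");st()
snapshot("scene");st()
E
```

```text
t: 13.45
eef_pos: [506.2, 130.1, 87.4]
ee_rot: [-0.444, 0.896, 0.0, -0.0]
force: [0.2, 0.9, 3.3]
grip_width: 8.5
finger_force: 91.6
screw_collar [([509.1, 128.8, 71.8], 0.68), ([534.5, -150.9, 3.3], 0.46)]
screw_wing [([506.0, 129.4, 106.6], 0.64)]
13.6 [506.3 130.1  87.3] [ 0.204  0.115  2.065  0.     0.962 -2.287] [0.5 1.3 4. ] 8.876670898823482 91.62465512752533
13.65 [506.3 130.   87.3] [ 0.204  0.115  2.065  0.     0.962 -2.287] [-0.7  1.   3.2] 8.884678144956622 91.63058370351791
```

```bash
python3 -m creep '[{"xyz":[0,0,1],"roll":0,"jaw":0},{"xyz":[0,0,2],"roll":0,"jaw":0},{"xyz":[0,0,3],"roll":0,"jaw":0},{"xyz":[0,0,3],"roll":0,"jaw":0},{"xyz":[0,0,3],"roll":0,"jaw":0}]' 100
```

```text
t: 14.15
eef_pos: [506.5, 130.1, 85.2]
ee_rot: [-0.444, 0.896, 0.0, -0.0]
force: [-3.1, 0.5, 10.3]
grip_width: 8.7
finger_force: 110.8
```

```bash
python3 -m creep '[{"xyz":[0,0,1],"roll":0,"jaw":0},{"xyz":[0,0,2],"roll":0,"jaw":0},{"xyz":[0,0,2],"roll":0,"jaw":0},{"xyz":[0,0,2],"roll":0,"jaw":0}]'
python3 - <<'E'
from h import *
for i in range(3): snapshot("scene");st()
E
```

```text
t: 14.55
eef_pos: [506.7, 130.2, 84.0]
ee_rot: [-0.444, 0.896, 0.0, 0.0]
force: [-3.8, 1.2, 13.3]
grip_width: 8.6
finger_force: 111.6
14.6 [506.7 130.2  83.9] [ 0.204  0.12   2.067  0.     0.954 -2.287] [-3.9  0.2 13.5] 8.62259501413839 111.61888381931931
14.65 [506.7 130.2  84. ] [ 0.204  0.12   2.067  0.     0.954 -2.287] [-5.5 -0.1 13.7] 8.645624464052053 111.61839101929218
14.7 [506.7 130.2  84. ] [ 0.204  0.12   2.067  0.     0.954 -2.287] [-4.1  0.1 13.9] 8.487691491718355 111.61782043520361
```

```bash
python3 -m creep '[{"xyz":[0.4,0.6,1],"roll":0,"jaw":0},{"xyz":[0.4,0.6,2],"roll":0,"jaw":0},{"xyz":[0.4,0.6,2],"roll":0,"jaw":0},{"xyz":[0.4,0.6,2],"roll":0,"jaw":0}]'
python3 -m creep '[{"xyz":[0,0,0.27],"roll":8,"jaw":0},{"xyz":[0,0,0.53],"roll":16,"jaw":0},{"xyz":[0,0,0.8],"roll":24,"jaw":0},{"xyz":[0,0,0.8],"roll":24,"jaw":0}]'
python3 - <<'E'
from h import *
for i in range(3): snapshot("scene");st()
E
```

```text
t: 15.1
eef_pos: [506.7, 130.2, 82.8]
ee_rot: [-0.444, 0.896, -0.0, 0.001]
force: [-5.6, 0.1, 17.3]
grip_width: 8.6
finger_force: 112.3
t: 15.5
eef_pos: [506.7, 130.6, 82.1]
ee_rot: [-0.246, 0.969, 0.0, 0.001]
force: [-5.1, 2.1, 18.4]
grip_width: 8.7
finger_force: 112.2
15.55 [506.7 130.6  82.1] [ 2.040e-01  1.220e-01  2.069e+00  1.000e-03  9.490e-01 -1.867e+00] [-5.   1.3 17.9] 8.37209229307898 112.16349025256932
15.6 [506.7 130.6  82.1] [ 2.040e-01  1.220e-01  2.069e+00  1.000e-03  9.490e-01 -1.867e+00] [-4.7  1.3 17.6] 8.259482822688966 112.16297262813896
15.65 [506.7 130.6  82.1] [ 2.040e-01  1.220e-01  2.069e+00  1.000e-03  9.490e-01 -1.867e+00] [-5.6  1.2 16.9] 8.584175917249071 112.16243091970682
```

```bash
python3 -m creep '[{"xyz":[0.3,0.2,0.35],"roll":8,"jaw":0},{"xyz":[0.6,0.3,0.7],"roll":16,"jaw":0},{"xyz":[0.9,0.5,1],"roll":24,"jaw":0},{"xyz":[0.9,0.5,1.25],"roll":32,"jaw":0},{"xyz":[0.9,0.5,1.5],"roll":40,"jaw":0},{"xyz":[0.9,0.5,1.8],"roll":48,"jaw":0},{"xyz":[0.9,0.5,1.8],"roll":48,"jaw":0}]'
python3 - <<'E'
from h import *
for i in range(3): p=snapshot("scene");st()
p=show("s8","screw_collar","hole",cam="scene")
E
```

```text
t: 16.35
eef_pos: [507.0, 131.1, 80.7]
ee_rot: [0.17, 0.986, 0.001, 0.002]
force: [-2.5, 3.0, 17.7]
grip_width: 8.2
finger_force: 112.2
16.4 [507.  131.1  80.7] [ 2.050e-01  1.220e-01  2.072e+00  2.000e-03  9.430e-01 -1.029e+00] [-2.7  2.9 17.6] 8.255120964906883 112.21705167554319
16.45 [507.  131.1  80.7] [ 2.050e-01  1.220e-01  2.072e+00  2.000e-03  9.430e-01 -1.029e+00] [-2.1  3.4 16.8] 8.66634901297179 112.21645549871027
16.5 [507.  131.1  80.8] [ 2.050e-01  1.220e-01  2.071e+00  2.000e-03  9.430e-01 -1.029e+00] [-1.9  2.6 16.4] 8.687842054805753 112.2172674536705
screw_collar [([511.7, 134.4, 67.7], 0.54)]
hole [([512.1, 129.8, 42.4], 0.63), ([508.5, 134.2, 101.7], 0.63)]
```

```bash
python3 -m creep '[{"xyz":[0,0,0.3],"roll":8,"jaw":0},{"xyz":[0,0,0.6],"roll":16,"jaw":0},{"xyz":[0,0,0.9],"roll":24,"jaw":0},{"xyz":[0,0,1.2],"roll":32,"jaw":0},{"xyz":[0,0,1.5],"roll":40,"jaw":0},{"xyz":[0,0,1.8],"roll":48,"jaw":0},{"xyz":[0,0,1.8],"roll":48,"jaw":0}]'
python3 - <<'E'
from h import *
a=[]
for i in range(3): p=snapshot("scene");s=st()
E
```

```text
t: 17.35
eef_pos: [507.8, 131.2, 79.3]
ee_rot: [0.556, 0.831, 0.003, 0.002]
force: [-1.8, 2.7, 16.7]
grip_width: 8.7
finger_force: 112.1
17.4 [507.8 131.2  79.3] [ 2.050e-01  1.250e-01  2.072e+00  1.000e-03  9.380e-01 -1.910e-01] [-1.8  1.7 16.8] 8.526355021592124 112.13660974055529
17.45 [507.8 131.2  79.3] [ 2.050e-01  1.250e-01  2.072e+00  1.000e-03  9.380e-01 -1.910e-01] [-1.6  2.6 16.4] 8.740381212667021 112.13512517977506
17.5 [507.8 131.2  79.3] [ 2.050e-01  1.250e-01  2.072e+00  1.000e-03  9.390e-01 -1.920e-01] [-1.7  2.7 15.8] 8.786567226360077 112.13480907026678
```

```bash
python3 -m creep '[{"xyz":[0,0,-2],"roll":0,"jaw":0},{"xyz":[0,0,-4],"roll":0,"jaw":0},{"xyz":[0,0,-6],"roll":0,"jaw":0},{"xyz":[0,0,-7],"roll":0,"jaw":0},{"xyz":[0,0,-7],"roll":0,"jaw":0},{"xyz":[0,0,-7],"roll":0,"jaw":0}]'
python3 - <<'E'
from h import *
for i in range(3): p=snapshot("scene");s=st()
E
```

```text
t: 18.1
eef_pos: [506.0, 130.1, 83.3]
ee_rot: [0.554, 0.832, 0.001, 0.001]
force: [4.1, 1.3, 3.6]
grip_width: 8.2
finger_force: 109.9
18.15 [505.9 130.1  83.3] [ 0.204  0.118  2.071 -0.     0.95  -0.191] [4.8 1.5 3.4] 9.076153394211003 109.89540263079107
18.2 [505.9 130.1  83.3] [ 0.204  0.118  2.071 -0.     0.95  -0.191] [4.9 1.4 3.9] 8.825235458956143 109.89878562279046
18.25 [505.9 130.1  83.3] [ 0.204  0.118  2.071 -0.     0.95  -0.192] [4.9 1.6 4.7] 8.792001331031138 109.90184095222503
```

```bash
python3 -m creep '[{"xyz":[0,0,0],"roll":0,"jaw":0.2},{"xyz":[0,0,0],"roll":0,"jaw":0.4},{"xyz":[0,0,0],"roll":0,"jaw":0.6},{"xyz":[0,0,0],"roll":0,"jaw":0.6},{"xyz":[0,0,-15],"roll":0,"jaw":0.6},{"xyz":[0,0,-40],"roll":0,"jaw":0.6},{"xyz":[0,0,-70],"roll":0,"jaw":0.6},{"xyz":[0,0,-100],"roll":0,"jaw":0.6},{"xyz":[0,0,-130],"roll":0,"jaw":0.6},{"xyz":[0,0,-130],"roll":0,"jaw":0.6},{"xyz":[0,0,-130],"roll":0,"jaw":0.6}]'
python3 - <<'E'
from h import *
import pickle
st();P={}
for c in("scene","top","wrist"):
    P[c]=show(c+"9","screw_collar","screw_wing","hole","screw_tip",cam=c)
pickle.dump(P,open("p9.pkl","wb"))
s=P["scene"]
a=cv2.resize(s["pixels"][120:185,290:370],(480,390),interpolation=cv2.INTER_CUBIC)
w=P["wrist"];b=cv2.resize(w["pixels"],(320,200));b=np.vstack([b,np.zeros((190,320,3),np.uint8)])
cv2.imwrite("pics/c9.png",np.hstack([a,b]))
E
```

```text
t: 19.35
eef_pos: [505.4, 130.1, 214.7]
ee_rot: [0.554, 0.832, 0.001, 0.001]
force: [-0.3, 0.4, -1.1]
grip_width: 51.6
finger_force: 0.0
19.35 [505.4 130.1 214.7] [ 0.204 -0.017  1.949 -0.     1.207 -0.191] [-0.3  0.4 -1.1] 51.60052004010663 0.0
screw_collar [([511.3, 131.6, 67.4], 0.71), ([685.8, -70.0, 2.9], 0.24)]
screw_wing [([503.4, 128.5, 101.6], 0.72)]
hole [([511.0, 128.9, 47.5], 0.96), ([510.5, 130.6, 101.6], 0.31)]
screw_tip [([536.1, -206.3, 67.5], 0.73), ([506.1, 131.4, 28.5], 0.61)]
screw_collar []
screw_wing [([507.0, 128.1, 102.1], 0.6)]
hole [([510.9, 130.3, 52.0], 0.93), ([507.8, 129.2, -1.3], 0.54)]
screw_tip [([530.8, -206.2, 72.2], 0.33)]
screw_collar [([505.7, 127.5, 75.7], 0.64)]
screw_wing [([508.7, 132.0, 99.4], 0.7), ([503.8, 130.3, 57.6], 0.51)]
hole [([506.4, 131.3, 56.8], 0.71)]
screw_tip []
```

View pics/c9.png

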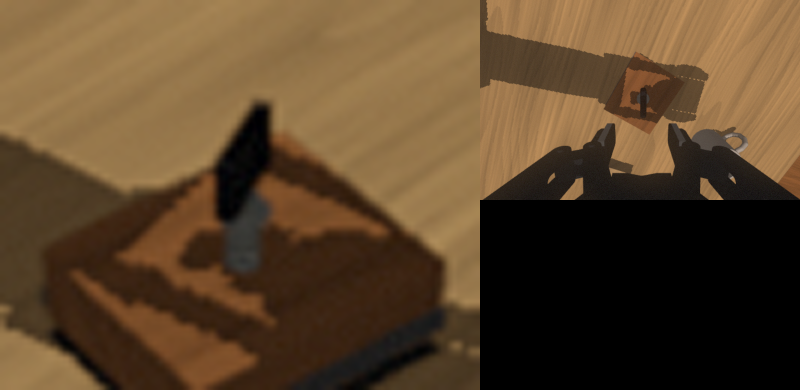

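The screw stands upright in the hole with its wing free. I'll measure the height by silhouette fit, using the stand pose (z=78) as reference.

```bash
python3 - <<'E'
from fit import *
import pickle
P=pickle.load(open("p9.pkl","rb"));s=P["scene"]
s0=dict(s);s0["pixels"]=cv2.imread("pics/scene0.png")
def soft(p,v):  # 4x supersampled
    f=4;q=dict(p);h,w=p["pixels"].shape[:2]
    x,y,yaw,z=v;c,sn=np.cos(yaw),np.sin(yaw)
    pts=[proj(p,[x+c*a*23-sn*b*5,y+sn*a*23+c*b*5,z+16*k]) for a in(-1,1) for b in(-1,1) for k in(-1,1)]
    o=p["o"];pts=(np.array(pts)-o+0.5)*8
    m=np.zeros((50*8,50*8),np.uint8);cv2.fillConvexPoly(m,cv2.convexHull(np.round(pts*16).astype(np.int32)),255,shift=4)
    return cv2.resize(m,(50,50),interpolation=cv2.INTER_AREA)/255.
for n,p,c,z in(("start",s0,(527.3,-95.7),78),("now",s,(506.2,130.2),100)):
    o=np.round(proj(p,[*c,z])).astype(int)-25;p["o"]=o
    g=p["pixels"][o[1]:o[1]+50,o[0]:o[0]+50].max(2).astype(float)
    m=np.clip((75-g)/60,0,1);k=np.zeros((50,50));k[8:42,10:40]=1
    if n=="now": m[(np.arange(50)>39)]=0
    m=(m*k)
    m=np.clip((45-g)/30,0,1)*k
    for free in(0,1):
        if free: f=lambda v:((soft(p,v)*k-m)**2).sum();b=[(c[0]-5,c[0]+5),(c[1]-5,c[1]+5),(0,np.pi),(z-10,z+10)]
        else: f=lambda v:((soft(p,(*c,*v))*k-m)**2).sum();b=[(0,np.pi),(z-10,z+10)]
        r=DE(f,b,seed=1,maxiter=60);print(n,free,r.x.round(2),round(r.fun,2),m.sum().round(1))
E
```

```text
start 0 [ 0.18 71.35] 62.78 182.5
start 1 [ 5.2239e+02 -9.4330e+01  1.7000e-01  6.8360e+01] 55.32 182.5
now 0 [ 2.09 94.64] 32.75 98.0
now 1 [501.82 133.98   2.11  90.23] 30.22 98.0
```

```bash
python3 -m creep '[{"xyz":[0,0,10],"roll":0,"jaw":0},{"xyz":[0,0,30],"roll":0,"jaw":0},{"xyz":[0,0,50],"roll":0,"jaw":0},{"xyz":[0,0,70],"roll":0,"jaw":0},{"xyz":[0,0,85],"roll":0,"jaw":0},{"xyz":[0,0,93],"roll":0,"jaw":0},{"xyz":[0,0,95],"roll":0,"jaw":0},{"xyz":[0,0,95],"roll":0,"jaw":0},{"xyz":[0,0,95],"roll":0,"jaw":0}]' 40
python3 -m creep '[{"xyz":[0,0,1],"roll":0,"jaw":0},{"xyz":[0,0,1],"roll":0,"jaw":0},{"xyz":[0,0,1],"roll":0,"jaw":0}]'
python3 -m creep '[{"xyz":[0,0,1],"roll":0,"jaw":0},{"xyz":[0,0,1],"roll":0,"jaw":0},{"xyz":[0,0,1],"roll":0,"jaw":0}]'
```

```text
t: 21.0
eef_pos: [505.7, 130.1, 118.9]
ee_rot: [0.554, 0.832, 0.001, 0.001]
force: [0.5, -0.1, -0.7]
grip_width: -0.3
finger_force: 0.0
t: 21.3
eef_pos: [505.1, 130.0, 117.3]
ee_rot: [0.554, 0.832, 0.0, 0.0]
force: [0.0, -0.4, 0.4]
grip_width: -0.2
finger_force: 0.0
t: 21.6
eef_pos: [504.9, 130.0, 116.0]
ee_rot: [0.554, 0.832, 0.0, 0.0]
force: [0.9, 0.1, 1.4]
grip_width: -0.4
finger_force: 0.4
```

```bash
python3 -m creep '[{"xyz":[0,0,1],"roll":0,"jaw":0},{"xyz":[0,0,1],"roll":0,"jaw":0},{"xyz":[0,0,1],"roll":0,"jaw":0}]'
python3 -m creep '[{"xyz":[0,0,1],"roll":0,"jaw":0},{"xyz":[0,0,1],"roll":0,"jaw":0},{"xyz":[0,0,1],"roll":0,"jaw":0}]'
python3 - <<'E'
from h import *
for i in range(4): snapshot("scene");st()
E
```

```text
t: 21.9
eef_pos: [505.2, 130.0, 115.3]
ee_rot: [0.554, 0.832, 0.0, 0.0]
force: [-0.1, -0.3, 3.5]
grip_width: 0.0
finger_force: 1.5
t: 22.2
eef_pos: [505.5, 130.1, 114.5]
ee_rot: [0.554, 0.832, 0.0, 0.0]
force: [-0.2, -1.6, 5.2]
grip_width: 0.3
finger_force: 2.6
22.25 [505.4 130.1 114.5] [ 0.204  0.079  2.047 -0.     1.014 -0.192] [-0.   0.4  5.8] -0.12728248566484754 2.605477308443369
22.3 [505.4 130.1 114.5] [ 0.204  0.079  2.047  0.     1.014 -0.191] [-0.3 -0.6  5.5] -0.23960953660591267 2.6041250189791754
22.35 [505.5 130.1 114.5] [ 0.204  0.079  2.047 -0.     1.014 -0.191] [-0.6 -0.1  5. ] 0.0881743774508562 2.6034333504412643
22.4 [505.4 130.1 114.5] [ 0.204  0.079  2.047 -0.     1.014 -0.192] [-0.7  0.5  5.6] 0.25130956204428967 2.603092865447252
```

Touching the wing's top puts it at about 116 mm unloaded, so the collar is about 20 mm above the mouth. Retreating and handing in.

```bash
python3 -m creep '[{"xyz":[0,0,-10],"roll":0,"jaw":0},{"xyz":[0,0,-40],"roll":0,"jaw":0},{"xyz":[0,0,-80],"roll":0,"jaw":0},{"xyz":[0,0,-100],"roll":0,"jaw":0},{"xyz":[0,0,-100],"roll":0,"jaw":0},{"xyz":[0,0,-100],"roll":0,"jaw":0},{"xyz":[0,0,-100],"roll":0,"jaw":0}]'
python3 - <<'E'
from h import *
show("sf","screw_wing",cam="scene")
print(hand_in())
E
```

```text
t: 23.1
eef_pos: [503.5, 129.7, 212.0]
ee_rot: [0.554, 0.832, -0.001, -0.001]
force: [-1.0, 0.2, -1.2]
grip_width: 0.0
finger_force: 0.0
screw_wing [([508.0, 130.7, 100.9], 0.76)]
the job is handed in; nothing more can be done
None
```

The screw is started upright in the pilot hole with its collar about 20 mm above the block (19.9 to 21.3 mm by different measurements), and it has been released. The job was handed in after about 23 s of robot time; hand-in returned no verdict, and I saw no contact with the pin, jar or mug.

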